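Fetch two spice jars from a sloping box with a sliding lid

ROBOT

A 7-joint arm with a two-finger parallel gripper is mounted at the origin on a cart in front of the work surface, level with it; the furniture and walls round the work are solid. World frame = base frame: x ahead of the robot, y to its left, z up, the work surface at z = 0. Lengths are in m, angles in rad, forces in N, time in s.
With the tool pointing down it reaches from about 0.425 to 0.925 m from the base axis. Payload 6.8 kg.
Tool frame: the origin (TCP) lies at the very end of the fingers, on their centre line; the grasp point (between the pads) lies 19 mm behind it; z points along the fingers, y is the line along which they close (so a half turn about z gives the same grasp; the last joint's range is limited). The gripper opens to 88 mm and grips with 3 to 60 N. Pads are 20 mm wide; open, the fingers measure 115 mm over their backs; the gripper's body (75 mm by 178 mm) begins 61 mm behind the grasp point.
Start: joints at [1.125, 0.477, 0.022, 1.555, -0.011, 1.109, -0.083], TCP at [0.224, -0.637, 0.223] pointing down, gripper open.
Joint ranges: [-2.96, 2.96], [-0.34, 2.1], [-1.41, 1.46], [0.24, 2.44], [-1.37, 4.51], [0.17, 1.92], [-2.96, 2.96]. Speed limits (rad/s): [2.39, 2.39, 3.14, 3.14, 3.14, 3.14, 3.14].

INTERFACE

Orientations are given as a unit quaternion [w, x, y, z].
In Python, from bench import arm gives the robot as it stands. The module is installed in compiled form; this text tells all that it offers.
- The arm moves only by the tool servo_tool, never from a script. Its argument "series" is a list of rows, each an object with "slide": the shift along the tool's x, y, z in m, a list of three; "turn": the turn, a rotation vector about the tool's x, y, z in rad, a list of three; "claw": the opening, from 0 (shut) to 1 (fully open). In form: [{"slide": [tx, ty, tz], "turn": [wx, wy, wz], "claw": claw}, ...]. A call has exactly 5 rows; each row shifts and turns the commanded pose from where the row before left it, along the tool's axes as they then stand; what a row does not reach is not made up. A row lasts 1/12 s, in which the tool goes at most 41.7 mm and 7.16 degrees, less where a joint would pass 70% of its speed; a pose out of reach is approached as far as the arm can. A call with a gripper value outside its range is refused whole. The fingers move at their own pace and stop on an object; "newtons" is the grip in N (left out, the last holds). Time passes only in rows, so rows that do not move let the fingers close, or fill a call up. It gives the time, the measured TCP pose, the force, the opening and the grip force at its end, in the units of the state.
- arm.state(): the state, without advancing time (a new reading comes with each control period).
- arm.snapshot(name): name is "scene" or "top" or "wrist"; returns a dict with "img" (480x640x3 uint8, red, green, blue), "intrinsics" (3x3 intrinsics, pixels), "pose" (4x4, takes a point from camera to world coordinates); the wrist camera has in their place "T_tool_cam" (4x4, takes a point from camera to tool coordinates, whose origin is the TCP and whose axes are the flange's). Camera axes: x right, y up, looking along -z (the intrinsics and any distortion apply to the point x, -y, -z); pixel columns grow to the right and rows downward; lengths in m; the calibration is good to about 2 mm. A picture is of the moment at which its call begins: read the wrist's pose just before it. There is no depth.
- arm.hand_in(): hands the job in; it is judged then, once.
Trained networks look in a picture, given as the dict that the camera call returned (one of the last four; its "shot" number tells which), for a name from the list of things; names that differ only in an ending like _2 or _b are one class to them, and where a whole thing is asked for, a point or a joint stands for the part that bears it (a point fixed in the world has none). Each returns a list of dicts, best first, with "score" (0 to 1); they miss things now and then, are a little off and sometimes report something else, mostly with a low value. They report only what shows in the picture. A call takes as long as a camera call.
- arm.find_in(label, picture): "box" ([left, top, right, bottom] in pixels, round what is visible of it).
- arm.cut_out(label, picture): "mask" (480x640 bool, what is visible of it) and "box" ([left, top, right, bottom] in pixels, round what is visible of it).
- arm.mark_of(label, picture): "uv" ([column, row] in pixels: a listed point, or the origin of a listed thing).
The state is a dict: "t": time; "q": joint angles; "dq": joint speeds; "joint_efforts": joint torques, N m; "tcp_pos": TCP position; "ee_rot": TCP orientation; "wrist_force": force on the tool from outside, world axes, zero at the start; "moment": the same for the moment, N m; "gripper_width": finger opening in m; "gripper_force": force on a finger pad.
Only numpy, scipy, OpenCV 4.12 (cv2) and the standard library are available. Lean on these libraries where they do the work, as an engineer would, in place of code of your own. Each camera call takes 0.05 s, during which the arm holds its last target. There are 200 camera calls.

TASK

Slide the lid of the sloping wooden spice box along its grooves, out at the box's open right-hand end, until it comes free, and lay it flat on the bare white worktop, not on the hob or on anything else. Then lift both red-capped spice jars out and stand them upright on the chopping board. Leave the salt shaker in the box and everything else where it is, and set things down rather than drop them.

Things in the scene. Friction and masses are not known exactly. Their poses are not given: they have to be found in the camera images.
- spice_box: wooden box 136x188x127 mm, tilted 22 deg towards the robot on a wedge foot; fixed. Origin: centre of its inner floor (45 mm above worktop); z out of the mouth, x up the slope away from the robot, y along the lid grooves. Inside 112 (x) x 168 (y); walls up to z=127, but the end at -y only to z=112, the ledge's level: the lid slides out there. Outline from above: x -111 to 66, y +-94.
- lid: pale plate 122 (x) x 176 (y) x 6 mm; dark bar across its middle, 70 in x, 14 in y, top at z=33: grip across the 14. Origin: centre of the underside. 150 g. Axes parallel to the box's, in the grooves at box z=112, play +-2 mm in x, 4 in z. Shut, its centre is at box y=-6, at the start up to 30 mm further out; it clears the grooves below box y=-182.
- jar_a: spice jar with red screw cap, 45 mm dia, 106 high, 110 g (twin: jar_b). Origin: centre of its underside, z up the jar, parallel to the box's z. Stands on the box floor in one of three wells in a row at box y=-56, 0, 56, about x=-2, leaning up to 2 deg more to the front. Well walls 5 mm thick rise 45 mm from the floor; above them 30 mm is free at the jar's x sides, 11 mm at its y sides.
- jar_b: the second red-capped spice jar, same size and origin as jar_a, in another well.
- shaker: salt shaker, clear and grey, no red cap, 44 mm dia, 90 high; origin at the centre of its underside. Stands in the remaining well of the box and stays there.
- board: wooden chopping board 170 (x) x 260 (y) x 22 mm, lying on the black hob (6 mm above the worktop). Origin: centre of its underside, top at z=22 in its frame. It cannot move. The hob begins at world y=-0.276 and runs to the right; the white worktop is y from -0.27 to 0.31, x from 0.335.
- lemon: lemon on the board, 72x57x58 mm, origin centre of underside; stays.
- lime: lime on the board, 52x45x45 mm, origin centre of underside; stays.
- tin: food tin, 75 mm dia, 58 high, on the worktop; origin centre of underside; stays. (Of the room: side panel at world y=0.315, x over 0.41, 0.43 m high; tall cupboard beyond it to the left, from x=0.33, y over 0.33; wall cupboard overhead from x=0.635, z=0.45.)
- timer: black and white kitchen timer, 62 mm dia, 44 high, on the worktop; origin centre of underside; stays.
- pepper_mill: dark wooden pepper mill, 58 mm dia, 150 high, on the worktop; origin centre of underside; stays.
- mug: green and white mug, 86x121 mm with its handle (at -y), 99 high, on the worktop; origin under the centre of that outline; stays.

How it is judged:
By the outcome, as a careful person would: the job done as asked, in the order asked, and still so for the second after the job is handed in, with the robot touching nothing.
It also fails if it takes over 72 s, if anything falls off the work surface, if the arm or the gripper's body presses on something with over 40 N, if the wrist force passes 120 N, or if a joint passes its speed limit or range.

## Working session

There is one attempt and no reset: what is moved stays moved. The work goes in short steps, Python scripts to look and compute and a tool call to move; the robot and the scene stay as the last step left them, time stands still between calls to the robot, and variables do not carry over. Pictures are saved under pics/ and viewed, at most 10 in all, crops included, and the job is handed in when it is done.

Besides the shell and the picture viewer there is one more tool, called as name([rows], argument=value, ...), one row to a line, values as JSON. servo_tool: Moves the arm, as the interface text tells. Its arguments: {"type":"object","properties":{"series":{"type":"array"},"newtons":{"type":"number"}},"required":["series"]}

```bash
mkdir -p pics
cat > h.py <<'E'
import numpy as np, cv2
from bench import arm
from scipy.spatial.transform import Rotation as R
def rot(q): return R.from_quat([q[1],q[2],q[3],q[0]])
def cam(s,st=None):
    if 'pose' in s: return np.array(s['pose'])
    T=np.eye(4);T[:3,:3]=rot(st['ee_rot']).as_matrix();T[:3,3]=st['tcp_pos'];return T@np.array(s['T_tool_cam'])
def ray(s,uv,st=None):
    P=cam(s,st);K=np.array(s['intrinsics']);d=np.linalg.inv(K)@[uv[0],uv[1],1]
    return P[:3,3],P[:3,:3]@np.array([d[0],-d[1],-d[2]])
def onz(s,uv,z,st=None):
    o,d=ray(s,uv,st);return o+d*(z-o[2])/d[2]
def proj(s,p,st=None):
    P=cam(s,st);K=np.array(s['intrinsics']);c=P[:3,:3].T@(np.array(p)-P[:3,3]);v=K@[c[0],-c[1],-c[2]];return v[:2]/v[2]
def save(s,n): cv2.imwrite('pics/'+n,cv2.cvtColor(s['img'],cv2.COLOR_RGB2BGR))
def tri(rs):
    A=0;b=0
    for o,d in rs:
        d=d/np.linalg.norm(d);M=np.eye(3)-np.outer(d,d);A=A+M;b=b+M@o
    return np.linalg.solve(A,b)
E
python3 - <<'E'
from h import *
np.set_printoptions(precision=3,suppress=True)
st=arm.state();print(st['t'],st['tcp_pos'],st['ee_rot'])
print(rot(st['ee_rot']).as_matrix())
ss={n:arm.snapshot(n) for n in('top','scene')}
for n,s in ss.items(): save(s,n+'0.png');print([k for k in s], s['intrinsics'],s['pose'])
Z=dict(spice_box=.045,lid=.16,board=.006,lemon=.028,lime=.028,tin=0,timer=0,pepper_mill=0,mug=0)
for l in Z:
    r={}
    for n,s in ss.items():
        m=arm.mark_of(l,s)[:2]
        for k in m: print(l,n,round(k['score'],2),np.round(k['uv']),onz(s,k['uv'],Z[l]))
        if m: r[n]=ray(s,m[0]['uv'])
    if len(r)==2: print('  tri',tri(r.values()))
E
```

```text
0.0 [ 0.223 -0.636  0.222] [-0.001  0.986  0.168 -0.   ]
[[ 0.943  0.331 -0.001]
 [ 0.331 -0.943  0.002]
 [-0.    -0.002 -1.   ]]
['img', 'intrinsics', 'pose', 'shot'] [[478.856   0.    318.601]
 [  0.    478.856 248.685]
 [  0.      0.      1.   ]] [[-0.024  0.993 -0.113  0.385]
 [-0.999 -0.027 -0.03  -0.187]
 [-0.033  0.112  0.993  1.293]
 [ 0.     0.     0.     1.   ]]
['img', 'intrinsics', 'pose', 'shot'] [[624.744   0.    316.553]
 [  0.    624.744 232.388]
 [  0.      0.      1.   ]] [[-0.77   0.552 -0.32   0.022]
 [-0.638 -0.676  0.368  0.401]
 [-0.013  0.487  0.873  1.502]
 [ 0.     0.     0.     1.   ]]
spice_box top 0.65 [231. 215.] [0.625 0.081 0.045]
lid top 0.73 [230. 228.] [0.57  0.059 0.16 ]
lid scene 0.62 [241. 284.] [0.563 0.056 0.16 ]
  tri [0.567 0.057 0.159]
board top 0.61 [430. 230.] [ 0.574 -0.449  0.006]
board scene 0.91 [363. 175.] [ 0.587 -0.46   0.006]
  tri [ 0.571 -0.44   0.043]
lemon top 0.77 [457. 214.] [ 0.61  -0.52   0.028]
lemon top 0.72 [430. 229.] [ 0.574 -0.445  0.028]
lemon scene 0.7 [371. 148.] [ 0.618 -0.539  0.028]
  tri [ 0.601 -0.508  0.074]
lime top 0.65 [470. 240.] [ 0.541 -0.549  0.028]
lime scene 0.46 [391. 157.] [ 0.555 -0.549  0.028]
  tri [ 0.544 -0.541  0.046]
tin top 0.56 [337. 207.] [ 0.645 -0.201  0.   ]
tin scene 0.61 [287. 227.] [ 0.646 -0.193  0.   ]
  tri [ 0.65  -0.2   -0.016]
timer top 0.62 [292. 216.] [ 0.624 -0.077  0.   ]
timer scene 0.77 [263. 260.] [ 0.628 -0.074  0.   ]
timer scene 0.34 [289. 228.] [ 0.641 -0.195  0.   ]
  tri [ 0.626 -0.076 -0.001]
pepper_mill top 0.92 [302. 308.] [ 0.372 -0.099  0.   ]
pepper_mill top 0.68 [231. 230.] [0.59  0.093 0.   ]
pepper_mill scene 0.81 [343. 305.] [ 0.383 -0.11  -0.   ]
pepper_mill scene 0.57 [255. 391.] [0.407 0.201 0.   ]
  tri [ 0.374 -0.1    0.03 ]
mug top 0.89 [192. 297.] [0.409 0.198 0.   ]
mug scene 0.78 [252. 389.] [0.415 0.2   0.   ]
  tri [0.412 0.199 0.003]
```

View pics/top0.png

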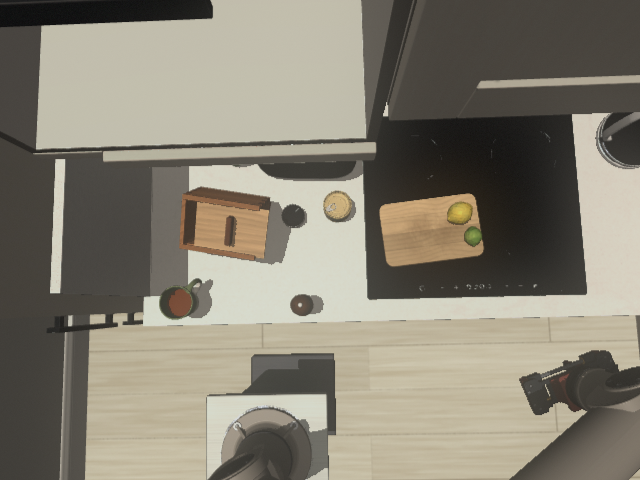

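View pics/scene0.png

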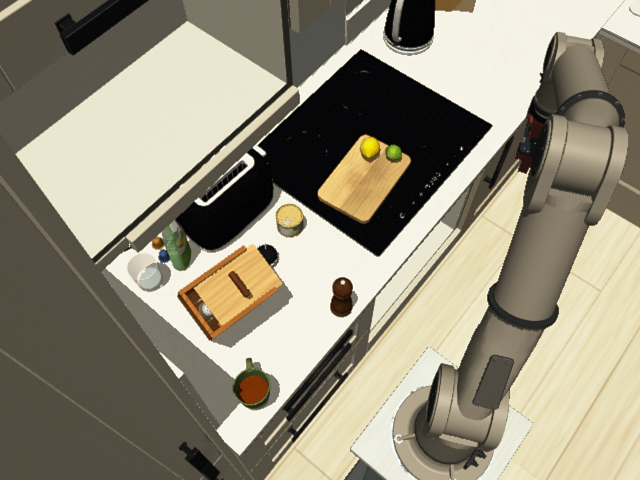

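The top view shows the box at about (180-270, 188-262), with the lid slid to the right and its dark bar at (230,231). The scene view shows the shaker uncovered at the box's left end, about (205,310), so the jars should be at y=0 and y=-56. The board spans about (380-483, 194-266), with the lemon and lime at its right end. Next I'll fit the box pose.

```bash
cat >> h.py <<'E'
c,s_=np.cos(np.radians(22)),np.sin(np.radians(22))
def boxR(yaw): return R.from_euler('z',yaw).as_matrix()@np.array([[c,0,-s_],[0,1,0],[s_,0,c]])
def b2w(p,q): return np.array([p[0],p[1],.045])+boxR(p[2])@np.array(q)
E
python3 - <<'E'
from h import *
from scipy.optimize import minimize
np.set_printoptions(precision=3,suppress=True)
ss=[arm.snapshot(n) for n in('top','scene')]
M=[{l:arm.cut_out(l,s) for l in('spice_box','lid','board')} for s in ss]
for m in M: print({l:[(round(k['score'],2),k['box'],int(k['mask'].sum())) for k in v[:2]] for l,v in m.items()})
def fill(polys):
    o=np.zeros((480,640),np.uint8)
    for p in polys:
        h=cv2.convexHull(np.round(np.float32(p)*16).astype(np.int32));cv2.fillConvexPoly(o,h,1,shift=4)
    return o>0
def soft(a): return cv2.GaussianBlur(a.astype(np.float32),(0,0),1.5)
def outer(s,p):
    pts=[(x,y,z) for x in(-.068,.068) for y in(-.094,.094) for z in(0,.127 if y>0 else .112)]
    return fill([[proj(s,b2w(p,q)) for q in pts]])
def lidm(s,p): return fill([[proj(s,b2w(p,(x,p[3]+y,.118))) for x in(-.056,.056) for y in(-.088,.088 if p[3]<0 else .088)]])
def cost(p):
    t=0
    for s,m in zip(ss,M):
        if m['lid']: 
            t+=((soft(lidm(s,p))-soft(m['lid'][0]['mask']))**2).sum()/3000
        u=m['spice_box'] and m['spice_box'][0]['mask']|(m['lid'][0]['mask'] if m['lid'] else False)
        if m['spice_box']: t+=((soft(outer(s,p))-soft(u))**2).sum()/5000
    return t
r=minimize(cost,[.615,.085,-.13,-.03],method='Nelder-Mead',options=dict(initial_simplex=np.array([[.615,.085,-.13,-.03]]+[list(np.array([.615,.085,-.13,-.03])+d) for d in np.diag([.01,.01,.06,.01])]),xatol=1e-4,fatol=1e-4))
p=r.x;print(p,r.fun,'lid',b2w(p,(0,p[3],.112)))
s=ss[0]
o=s['img'].copy()
for k,s in enumerate(ss):
    o=s['img'].copy()
    for msk,colr in((outer(s,p),(255,0,0)),(lidm(s,p),(0,255,0))):
        cs,_=cv2.findContours(msk.astype(np.uint8),0,2);cv2.drawContours(o,cs,-1,colr,1)
    ms=M[k]['spice_box']
    x,y=(150,160) if k==0 else (160,220)
    cr=cv2.resize(o[y:y+130,x:x+150],None,fx=2.6,fy=2.6,interpolation=2)
    both=cr if k==0 else np.hstack([both,cr])
cv2.imwrite('pics/fit.png',both[...,::-1])
# board
for s,m in zip(ss,M):
    if m['board']:
        cs,_=cv2.findContours(m['board'][0]['mask'].astype(np.uint8),0,2);cc=max(cs,key=len)[:,0]
        w=np.float32([onz(s,u,.028)[:2] for u in cc]);print(cv2.minAreaRect(w*1000))
E
```

```text
{'spice_box': [], 'lid': [(0.59, [196.1, 204.1, 270.7, 258.3], 3258), (0.25, [289.3, 296.0, 313.7, 315.2], 373)], 'board': [(0.59, [379.2, 191.5, 484.6, 267.9], 5573)]}
{'spice_box': [(0.84, [178.2, 248.0, 279.2, 340.9], 1604)], 'lid': [(0.89, [198.5, 244.4, 280.2, 324.1], 3501)], 'board': [(0.89, [316.4, 132.1, 412.2, 224.2], 4143), (0.48, [258.8, 246.2, 279.8, 268.0], 295)]}
[ 0.618  0.071 -0.189 -0.02 ] 0.09048515558242798 lid [0.573 0.059 0.149]
((573.8843994140625, -447.01873779296875), (173.18954467773438, 264.2278137207031), 5.91925573348999)
((571.1461791992188, -443.31402587890625), (174.61080932617188, 266.4531555175781), 6.175981044769287)
```

View pics/fit.png

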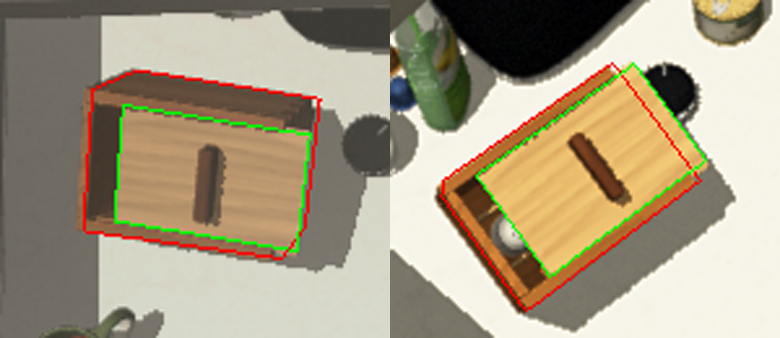

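The lid outline fits in both views. The yaw is about -0.18; the box's y is less certain. Next I'll go above the lid.

```bash
cat >> h.py <<'E'
np.set_printoptions(precision=4,suppress=True)
def plan(pos,Rt,st=None):
    "slide first in present tool axes, then turn"
    st=st or arm.state();Rc=rot(st['ee_rot']);d=Rc.inv().apply(np.array(pos)-st['tcp_pos']);w=(Rc.inv()*R.from_matrix(Rt)).as_rotvec()
    d2=R.from_matrix(Rt).inv().apply(np.array(pos)-st['tcp_pos'])
    print('slide',d,'rows',np.linalg.norm(d)/.0417,'turn',w,'rows',np.degrees(np.linalg.norm(w))/7.16,'slide after turn',d2)
def toolR(yaw): return boxR(yaw)@np.diag([1,-1,-1])
E
python3 - <<'E'
from h import *
p=[.618,.071,-.18];plan(b2w(p,(0,-.02,.112+.15)),toolR(-.18))
E
```

```text
slide [ 0.5114 -0.5684 -0.0653] rows 18.40281937984318 turn [-0.0993  0.3753  0.5114] rows 5.137621508193705 slide after turn [ 0.1756 -0.747   0.0006]
```

servo_tool([
  {"slide": [0.0256,-0.0284,-0.0033],"turn": [0,0,0],"claw": 1},
  {"slide": [0.0256,-0.0284,-0.0033],"turn": [0,0,0],"claw": 1},
  {"slide": [0.0256,-0.0284,-0.0033],"turn": [0,0,0],"claw": 1},
  {"slide": [0.0256,-0.0284,-0.0033],"turn": [0,0,0],"claw": 1},
  {"slide": [0.0256,-0.0284,-0.0033],"turn": [0,0,0],"claw": 1},
])

```text
t: 1.82
tcp_pos: [0.2979, -0.4588, 0.2394]
ee_rot: [0.0, 0.986, 0.168, 0.0]
wrist_force: [1.0, 0.2, 0.4]
gripper_width: 0.088
gripper_force: 0.0
```

servo_tool([
  {"slide": [0.0256,-0.0284,-0.0033],"turn": [0,0,0],"claw": 1},
  {"slide": [0.0256,-0.0284,-0.0033],"turn": [0,0,0],"claw": 1},
  {"slide": [0.0256,-0.0284,-0.0033],"turn": [0,0,0],"claw": 1},
  {"slide": [0.0256,-0.0284,-0.0033],"turn": [0,0,0],"claw": 1},
  {"slide": [0.0256,-0.0284,-0.0033],"turn": [0,0,0],"claw": 1},
])

```text
t: 2.23
tcp_pos: [0.3715, -0.2824, 0.2561]
ee_rot: [0.0, 0.986, 0.168, 0.0]
wrist_force: [0.8, -0.1, -0.3]
gripper_width: 0.0879
gripper_force: 0.0
```

servo_tool([
  {"slide": [0.0256,-0.0284,-0.0033],"turn": [0,0,0],"claw": 1},
  {"slide": [0.0256,-0.0284,-0.0033],"turn": [0,0,0],"claw": 1},
  {"slide": [0.0256,-0.0284,-0.0033],"turn": [0,0,0],"claw": 1},
  {"slide": [0.0256,-0.0284,-0.0033],"turn": [0,0,0],"claw": 1},
  {"slide": [0.0256,-0.0284,-0.0033],"turn": [0,0,0],"claw": 1},
])

```text
t: 2.65
tcp_pos: [0.4452, -0.1059, 0.2727]
ee_rot: [0.0, 0.986, 0.168, 0.0]
wrist_force: [-0.4, 0.3, -0.9]
gripper_width: 0.0881
gripper_force: 0.0
```

servo_tool([
  {"slide": [0.0256,-0.0284,-0.0033],"turn": [0,0,0],"claw": 1},
  {"slide": [0.0256,-0.0284,-0.0033],"turn": [0,0,0],"claw": 1},
  {"slide": [0.0256,-0.0284,-0.0033],"turn": [0,0,0],"claw": 1},
  {"slide": [0.0256,-0.0284,-0.0033],"turn": [0,0,0],"claw": 1},
  {"slide": [0.0256,-0.0284,-0.0033],"turn": [0,0,0],"claw": 1},
])

```text
t: 3.07
tcp_pos: [0.519, 0.0704, 0.2892]
ee_rot: [0.0, 0.986, 0.168, 0.0]
wrist_force: [1.8, -0.8, 0.4]
gripper_width: 0.0879
gripper_force: 0.0
```

servo_tool([
  {"slide": [0,0,0],"turn": [-0.0166,0.0626,0.0852],"claw": 1},
  {"slide": [0,0,0],"turn": [-0.0166,0.0626,0.0852],"claw": 1},
  {"slide": [0,0,0],"turn": [-0.0166,0.0626,0.0852],"claw": 1},
  {"slide": [0,0,0],"turn": [-0.0166,0.0626,0.0852],"claw": 1},
  {"slide": [0,0,0],"turn": [-0.0166,0.0626,0.0852],"claw": 1},
])

```text
t: 3.48
tcp_pos: [0.5186, 0.0685, 0.2891]
ee_rot: [0.014, 0.986, -0.048, 0.161]
wrist_force: [-0.7, 0.8, -0.9]
gripper_width: 0.0879
gripper_force: 0.0
```

servo_tool([
  {"slide": [0,0,0],"turn": [-0.0166,0.0626,0.0852],"claw": 1},
  {"slide": [0,0,0],"turn": [0,0,0],"claw": 1},
  {"slide": [0,0,0],"turn": [0,0,0],"claw": 1},
  {"slide": [0,0,0],"turn": [0,0,0],"claw": 1},
  {"slide": [0,0,0],"turn": [0,0,0],"claw": 1},
])

```text
t: 3.9
tcp_pos: [0.5193, 0.0684, 0.289]
ee_rot: [0.017, 0.978, -0.088, 0.19]
wrist_force: [-0.1, -0.2, 0.4]
gripper_width: 0.0879
gripper_force: 0.0
```

Run:
```python
from h import *
p=[.618,.071,-.18];st=arm.state();plan(b2w(p,(0,-.02,.112+.15)),toolR(-.18),st)
s=arm.snapshot('wrist');save(s,'w1.png');print(st['t'],st['tcp_pos'],s['T_tool_cam'],s['intrinsics'],st['wrist_force'],st['q'])
for l in('lid','spice_box'):
    for k in arm.mark_of(l,s)[:2]:print(l,k)
```

```text
slide [-0.0018 -0.0002  0.0004] rows 0.04549773043254834 turn [-0.0003  0.0004  0.0012] rows 0.00993359373081806 slide after turn [-0.0018 -0.0002  0.0004]
3.9 [0.5193 0.0684 0.289 ] [[ 0.001   0.9616  0.2746  0.0747]
 [ 1.     -0.001  -0.0002  0.    ]
 [ 0.0001  0.2746 -0.9616 -0.1612]
 [ 0.      0.      0.      1.    ]] [[351.3046   0.     323.0215]
 [  0.     351.3046 239.1317]
 [  0.       0.       1.    ]] [-0.1339 -0.2259  0.4101] [ 0.1236  0.0054 -0.496   2.071   0.2934  0.7563 -2.3043]
lid {'uv': [325.6, 231.2], 'score': 0.95}
```

View pics/w1.png

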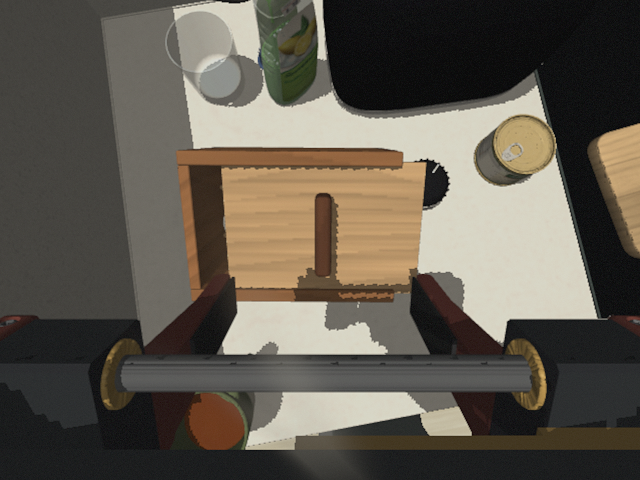

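The wrist view shows the bar at columns 315-330 and rows 194-277. The back rim runs from (178,151) to (403,152), and the front rim from (190,301) to (394,301). I'll refine the box pose from these points.

Run:
```python
from h import *
from scipy.optimize import least_squares
st=arm.state();s=arm.snapshot('wrist')
obs=[((.068,.094,.127),(178,151)),((.068,-.094,.127),(403,152)),((-.068,.094,.127),(190,301)),((-.068,-.094,.127),(394,301))]
bar=[((.035,0,.033),(323,194)),((-.035,0,.033),(323,277))]
def res(v,p=0):
    r=[]
    for q,u in obs: r.append(proj(s,b2w(v[:3],q)+[0,0,v[4]],st)-u)
    for q,u in bar: r.append(proj(s,b2w(v[:3],np.array(q)+[0,v[3],.112])+[0,0,v[4]],st)-u)
    return np.ravel(r)
r=least_squares(res,[.618,.071,-.18,-.02,0]);print(r.x,r.fun)
r2=least_squares(lambda v:np.r_[res(np.r_[v,0])],[.618,.071,-.18,-.02]);print(r2.x,r2.fun)
```

```text
[ 0.6187  0.0782 -0.1855 -0.0279 -0.0036] [-1.7229 -0.3631  0.4387  0.1204  2.0844 -0.2949 -0.6383  1.0484  0.2556
  0.6587 -0.2701 -1.1447]
[ 0.6182  0.078  -0.1856 -0.0276] [-3.163  -1.3267  1.8611 -0.8048  0.9742  0.5252  0.4956  1.902   0.2616
  0.2483 -0.2777 -0.5431]
```

Run:
```python
from h import *
p=[.6185,.078,-.185];plan(b2w(p,(0,-.028,.112+.011)),toolR(-.185))
```

```text
slide [-0.0021  0.0006  0.1389] rows 3.330719565939313 turn [-0.0019  0.0003  0.0047] rows 0.04050834190437531 slide after turn [-0.0022  0.0003  0.1389]
```

servo_tool([
  {"slide": [-0.002,0.0005,0.03],"turn": [-0.002,0,0.005],"claw": 0.5},
  {"slide": [0,0,0.035],"turn": [0,0,0],"claw": 0.5},
  {"slide": [0,0,0.03],"turn": [0,0,0],"claw": 0.5},
  {"slide": [0,0,0.02],"turn": [0,0,0],"claw": 0.5},
  {"slide": [0,0,0.012],"turn": [0,0,0],"claw": 0.5},
])

```text
t: 4.52
tcp_pos: [0.5631, 0.0591, 0.1672]
ee_rot: [0.018, 0.978, -0.091, 0.188]
wrist_force: [0.6, -0.3, -0.2]
gripper_width: 0.0578
gripper_force: 0.0
```

servo_tool([
  {"slide": [0,0,0.008],"turn": [0,0,0],"claw": 0.4},
  {"slide": [0,0,0.004],"turn": [0,0,0],"claw": 0.4},
  {"slide": [0,0,0],"turn": [0,0,0],"claw": 0.2},
  {"slide": [0,0,0],"turn": [0,0,0],"claw": 0},
  {"slide": [0,0,0],"turn": [0,0,0],"claw": 0},
], newtons=20)

```text
t: 4.93
tcp_pos: [0.5683, 0.0592, 0.1601]
ee_rot: [0.018, 0.977, -0.091, 0.191]
wrist_force: [-0.1, 0.2, -0.3]
gripper_width: 0.0245
gripper_force: 0.0
```

servo_tool([
  {"slide": [0,0,0],"turn": [0,0,0],"claw": 0},
  {"slide": [0,0,0],"turn": [0,0,0],"claw": 0},
  {"slide": [0,0,0],"turn": [0,0,0],"claw": 0},
  {"slide": [0,0,0],"turn": [0,0,0],"claw": 0},
  {"slide": [0,0,0],"turn": [0,0,0],"claw": 0},
])

```text
t: 5.35
tcp_pos: [0.5682, 0.0592, 0.16]
ee_rot: [0.018, 0.977, -0.091, 0.191]
wrist_force: [-3.7, 0.3, 7.0]
gripper_width: 0.014
gripper_force: 20.0
```

servo_tool([
  {"slide": [0,0.004,-0.0015],"turn": [0,0,0],"claw": 0},
  {"slide": [0,0.01,0],"turn": [0,0,0],"claw": 0},
  {"slide": [0,0.012,0],"turn": [0,0,0],"claw": 0},
  {"slide": [0,0.012,0],"turn": [0,0,0],"claw": 0},
  {"slide": [0,0.012,0],"turn": [0,0,0],"claw": 0},
])

```text
t: 5.77
tcp_pos: [0.5584, 0.0096, 0.1608]
ee_rot: [0.017, 0.977, -0.091, 0.191]
wrist_force: [1.9, 0.1, -0.8]
gripper_width: 0.0135
gripper_force: 20.0
```

servo_tool([
  {"slide": [0,0.014,0],"turn": [0,0,0],"claw": 0},
  {"slide": [0,0.014,0],"turn": [0,0,0],"claw": 0},
  {"slide": [0,0.014,0],"turn": [0,0,0],"claw": 0},
  {"slide": [0,0.014,0],"turn": [0,0,0],"claw": 0},
  {"slide": [0,0.014,0],"turn": [0,0,0],"claw": 0},
])

```text
t: 6.18
tcp_pos: [0.5453, -0.0596, 0.1607]
ee_rot: [0.018, 0.977, -0.091, 0.191]
wrist_force: [1.8, 0.5, -1.2]
gripper_width: 0.0139
gripper_force: 20.0
```

servo_tool([
  {"slide": [0,0.014,0],"turn": [0,0,0],"claw": 0},
  {"slide": [0,0.014,0],"turn": [0,0,0],"claw": 0},
  {"slide": [0,0.014,0],"turn": [0,0,0],"claw": 0},
  {"slide": [0,0.014,0],"turn": [0,0,0],"claw": 0},
  {"slide": [0,0.014,0],"turn": [0,0,0],"claw": 0},
])

```text
t: 6.6
tcp_pos: [0.5314, -0.1287, 0.1601]
ee_rot: [0.018, 0.977, -0.091, 0.19]
wrist_force: [0.6, -0.0, -1.6]
gripper_width: 0.0139
gripper_force: 20.0
```

Run:
```python
from h import *
p=[.6185,.078,-.185];st=arm.state();print(boxR(-.185).T@(st['tcp_pos']-np.array([p[0],p[1],.045])),st['wrist_force'],st['gripper_width'])
s=arm.snapshot('scene');save(s,'sc2.png')
Rf=R.from_euler('z',-.1).as_matrix()@np.diag([1,-1,-1.])
plan((.50,-.14,.10),Rf,st)
for l in('tin','timer','pepper_mill'):
    print(l,[(k['score'],onz(s,k['uv'],0)) for k in arm.mark_of(l,s)[:1]])
```

```text
[-0.001  -0.2192  0.1245] [ 0.5965 -0.042  -1.5557] 0.013890036548096939
slide [-0.0491  0.0169  0.045 ] rows 1.6479433223810833 turn [ 0.0169 -0.3829 -0.0845] rows 3.1410090256854057 slide after turn [-0.0301  0.0144  0.0601]
tin [(0.69, array([ 0.6447, -0.199 ,  0.    ]))]
timer [(0.7, array([ 0.389, -0.101,  0.   ]))]
pepper_mill [(0.79, array([ 0.3781, -0.1092, -0.    ]))]
```

View pics/sc2.png

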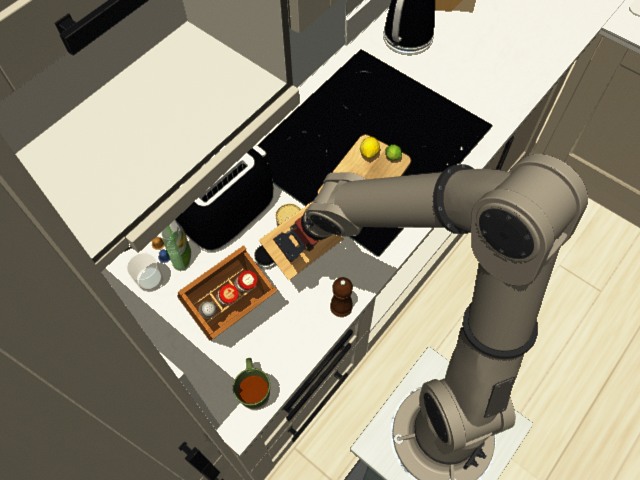

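The lid is out and held at about (300,240). The red caps show in the box at (228,292) and (248,279), and the shaker is at (207,309). Next I'll level the lid and lay it down.

servo_tool([
  {"slide": [-0.0163,0.007,0.015],"turn": [0,0,0],"claw": 0},
  {"slide": [-0.0163,0.007,0.015],"turn": [0,0,0],"claw": 0},
  {"slide": [-0.0163,0.007,0.015],"turn": [0,0,0],"claw": 0},
  {"slide": [0,0,0],"turn": [0.0042,-0.0957,-0.0211],"claw": 0},
  {"slide": [0,0,0],"turn": [0.0042,-0.0957,-0.0211],"claw": 0},
])

```text
t: 7.22
tcp_pos: [0.4948, -0.1411, 0.0975]
ee_rot: [0.008, 0.994, -0.069, 0.09]
wrist_force: [2.0, 0.0, -2.0]
gripper_width: 0.0138
gripper_force: 20.0
```

servo_tool([
  {"slide": [0,0,0],"turn": [0.0042,-0.0957,-0.0211],"claw": 0},
  {"slide": [0,0,0],"turn": [0.0042,-0.0957,-0.0211],"claw": 0},
  {"slide": [0,0,0.0],"turn": [0,0,0],"claw": 0},
  {"slide": [0,0,0.02],"turn": [0,0,0],"claw": 0},
  {"slide": [0,0,0.02],"turn": [0,0,0],"claw": 0},
])

```text
t: 7.63
tcp_pos: [0.502, -0.1422, 0.0606]
ee_rot: [0.0, 0.999, -0.05, 0.003]
wrist_force: [-0.5, 0.2, -1.9]
gripper_width: 0.014
gripper_force: 20.0
```

servo_tool([
  {"slide": [0,0,0.015],"turn": [0,0,0],"claw": 0},
  {"slide": [0,0,0.012],"turn": [0,0,0],"claw": 0},
  {"slide": [0,0,0.008],"turn": [0,0,0],"claw": 0},
  {"slide": [0,0,0.004],"turn": [0,0,0],"claw": 0},
  {"slide": [0,0,0],"turn": [0,0,0],"claw": 0},
])

```text
t: 8.05
tcp_pos: [0.5003, -0.1426, 0.021]
ee_rot: [-0.0, 0.999, -0.05, 0.0]
wrist_force: [0.3, -1.0, -0.4]
gripper_width: 0.0136
gripper_force: 20.0
```

servo_tool([
  {"slide": [0,0,0.002],"turn": [0,0,0],"claw": 0},
  {"slide": [0,0,0.001],"turn": [0,0,0],"claw": 0},
  {"slide": [0,0,0.001],"turn": [0,0,0],"claw": 0},
  {"slide": [0,0,0.001],"turn": [0,0,0],"claw": 0},
  {"slide": [0,0,0],"turn": [0,0,0],"claw": 0},
])

```text
t: 8.47
tcp_pos: [0.5007, -0.1432, 0.0165]
ee_rot: [-0.0, 0.999, -0.05, 0.001]
wrist_force: [-0.4, 0.9, -1.6]
gripper_width: 0.0137
gripper_force: 20.0
```

servo_tool([
  {"slide": [0,0,0.001],"turn": [0,0,0],"claw": 0},
  {"slide": [0,0,0.001],"turn": [0,0,0],"claw": 0},
  {"slide": [0,0,0.001],"turn": [0,0,0],"claw": 0},
  {"slide": [0,0,0],"turn": [0,0,0],"claw": 0},
  {"slide": [0,0,0],"turn": [0,0,0],"claw": 0},
])

```text
t: 8.88
tcp_pos: [0.5005, -0.143, 0.0133]
ee_rot: [-0.0, 0.999, -0.05, 0.001]
wrist_force: [-0.1, -0.3, -1.6]
gripper_width: 0.0138
gripper_force: 20.0
```

servo_tool([
  {"slide": [0,0,0.001],"turn": [0,0,0],"claw": 0},
  {"slide": [0,0,0.001],"turn": [0,0,0],"claw": 0},
  {"slide": [0,0,0],"turn": [0,0,0],"claw": 0},
  {"slide": [0,0,0],"turn": [0,0,0],"claw": 0},
  {"slide": [0,0,0],"turn": [0,0,0],"claw": 0},
])

```text
t: 9.3
tcp_pos: [0.5007, -0.1431, 0.012]
ee_rot: [0.0, 0.999, -0.05, 0.001]
wrist_force: [-2.6, 0.8, 6.6]
gripper_width: 0.0134
gripper_force: 20.0
```

servo_tool([
  {"slide": [0,0,0],"turn": [0,0,0],"claw": 0.3},
  {"slide": [0,0,0],"turn": [0,0,0],"claw": 0.5},
  {"slide": [0,0,0],"turn": [0,0,0],"claw": 0.5},
  {"slide": [0,0,0],"turn": [0,0,0],"claw": 0.6},
  {"slide": [0,0,-0.01],"turn": [0,0,0],"claw": 0.6},
])

```text
t: 9.72
tcp_pos: [0.4993, -0.1428, 0.0203]
ee_rot: [-0.0, 0.999, -0.05, -0.001]
wrist_force: [-0.1, 0.1, -0.3]
gripper_width: 0.0435
gripper_force: 0.0
```

servo_tool([
  {"slide": [0,0,-0.03],"turn": [0,0,0],"claw": 0.7},
  {"slide": [0,0,-0.04],"turn": [0,0,0],"claw": 0.7},
  {"slide": [0,0,-0.04],"turn": [0,0,0],"claw": 0.75},
  {"slide": [0,0,-0.04],"turn": [0,0,0],"claw": 0.75},
  {"slide": [0,0,-0.04],"turn": [0,0,0],"claw": 0.75},
])

```text
t: 10.13
tcp_pos: [0.4998, -0.1426, 0.214]
ee_rot: [-0.0, 0.999, -0.05, 0.001]
wrist_force: [1.0, -0.9, -0.4]
gripper_width: 0.0658
gripper_force: 0.0
```

Run:
```python
from h import *
p=[.6185,.078,-.185];st=arm.state();print(st['q'],st['gripper_width'])
# tool y along -box x or +box x
for sg in(1,-1):
    Rt=toolR(-.185)@R.from_euler('z',sg*90,degrees=True).as_matrix();print(sg);plan(b2w(p,(-.002,-.056,.24)),Rt,st)
```

```text
[ 0.6685  0.2885 -0.6047  1.9015  0.192   1.0076 -1.6897] 0.06581920375122009
1
slide [ 0.0001 -0.1834 -0.0527] rows 4.575896245853616 turn [0.29   0.3169 1.6343] rows 13.522104476284442 slide after turn [-0.1827 -0.0052 -0.0548]
-1
slide [ 0.0001 -0.1834 -0.0527] rows 4.575896245853616 turn [-0.3097  0.2833 -1.4654] rows 12.198246741736071 slide after turn [ 0.1827  0.0052 -0.0548]
```

servo_tool([
  {"slide": [0,-0.0367,-0.0105],"turn": [0,0,0],"claw": 0.75},
  {"slide": [0,-0.0367,-0.0105],"turn": [0,0,0],"claw": 0.75},
  {"slide": [0,-0.0367,-0.0105],"turn": [0,0,0],"claw": 0.75},
  {"slide": [0,-0.0367,-0.0105],"turn": [0,0,0],"claw": 0.75},
  {"slide": [0,-0.0367,-0.0105],"turn": [0,0,0],"claw": 0.75},
])

```text
t: 10.55
tcp_pos: [0.5181, 0.0412, 0.2654]
ee_rot: [0.0, 0.999, -0.05, 0.001]
wrist_force: [0.9, 0.2, 0.6]
gripper_width: 0.066
gripper_force: 0.0
```

servo_tool([
  {"slide": [0,0,0],"turn": [-0.0238,0.0218,-0.1127],"claw": 0.75},
  {"slide": [0,0,0],"turn": [-0.0238,0.0218,-0.1127],"claw": 0.75},
  {"slide": [0,0,0],"turn": [-0.0238,0.0218,-0.1127],"claw": 0.75},
  {"slide": [0,0,0],"turn": [-0.0238,0.0218,-0.1127],"claw": 0.75},
  {"slide": [0,0,0],"turn": [-0.0238,0.0218,-0.1127],"claw": 0.75},
])

```text
t: 10.97
tcp_pos: [0.5183, 0.0401, 0.2646]
ee_rot: [0.062, 0.969, 0.233, 0.052]
wrist_force: [0.2, 0.1, 1.2]
gripper_width: 0.066
gripper_force: 0.0
```

servo_tool([
  {"slide": [0,0,0],"turn": [-0.0238,0.0218,-0.1127],"claw": 0.75},
  {"slide": [0,0,0],"turn": [-0.0238,0.0218,-0.1127],"claw": 0.75},
  {"slide": [0,0,0],"turn": [-0.0238,0.0218,-0.1127],"claw": 0.75},
  {"slide": [0,0,0],"turn": [-0.0238,0.0218,-0.1127],"claw": 0.75},
  {"slide": [0,0,0],"turn": [-0.0238,0.0218,-0.1127],"claw": 0.75},
])

```text
t: 11.38
tcp_pos: [0.5182, 0.0399, 0.2645]
ee_rot: [0.118, 0.857, 0.492, 0.098]
wrist_force: [0.2, 0.7, 1.2]
gripper_width: 0.066
gripper_force: 0.0
```

servo_tool([
  {"slide": [0,0,0],"turn": [-0.0238,0.0218,-0.1127],"claw": 0.75},
  {"slide": [0,0,0],"turn": [-0.0238,0.0218,-0.1127],"claw": 0.75},
  {"slide": [0,0,0],"turn": [-0.0238,0.0218,-0.1127],"claw": 0.75},
  {"slide": [0,0,0],"turn": [0,0,0],"claw": 0.75},
  {"slide": [0,0,0],"turn": [0,0,0],"claw": 0.75},
])

```text
t: 11.8
tcp_pos: [0.5181, 0.0391, 0.2644]
ee_rot: [0.147, 0.757, 0.625, 0.121]
wrist_force: [0.8, -0.5, 0.8]
gripper_width: 0.0656
gripper_force: 0.0
```

Run:
```python
from h import *
p=[.6185,.078,-.185];st=arm.state();print(st['t'],st['q'],st['gripper_width'])
Rt=toolR(-.185)@R.from_euler('z',-90,degrees=True).as_matrix();plan(b2w(p,(-.002,-.056,.24)),Rt,st)
s=arm.snapshot('wrist')
for i,y in enumerate((-.056,0,.056)): print(y,proj(s,b2w(p,(-.002,y,.106)),st),proj(s,b2w(p,(-.002,y,0)),st))
for k in arm.find_in('jar_a',s)[:3]: print(k)
for k in arm.mark_of('jar_a',s)[:3]: print(k)
o=s['img'].copy()
for y in(-.056,0):
    for r,h in((.0225,.106),(.0225,.0)):
        pts=[proj(s,b2w(p,(-.002+r*np.cos(a),y+r*np.sin(a),h)),st) for a in np.linspace(0,6.28,40)]
        if h: cv2.polylines(o,[np.int32(pts)],True,(0,255,0),1)
cv2.imwrite('pics/w2.png',o[...,::-1])
```

```text
11.8 [ 0.5693  0.0531 -0.8861  2.0984  0.3489  0.6978 -0.7326] 0.0655736850159828
slide [ 0.0007  0.0007 -0.0023] rows 0.06059451084935396 turn [-0.0003  0.0021 -0.0047] rows 0.04085735654970731 slide after turn [ 0.0007  0.0007 -0.0023]
-0.056 [324.3167 228.5515] [323.9801 205.6957]
0 [324.1386 161.9948] [323.8353 155.6833]
0.056 [323.9401  87.8237] [323.6785 101.5123]
{'box': [296.5, 133.6, 349.5, 188.6], 'score': 0.84}
{'box': [295.7, 189.9, 346.6, 252.2], 'score': 0.82}
{'box': [309.3, 401.5, 387.7, 433.2], 'score': 0.44}
{'uv': [323.4, 157.8], 'score': 0.78}
{'uv': [260.3, 342.0], 'score': 0.61}
{'uv': [323.3, 208.4], 'score': 0.55}
```

View pics/w2.png

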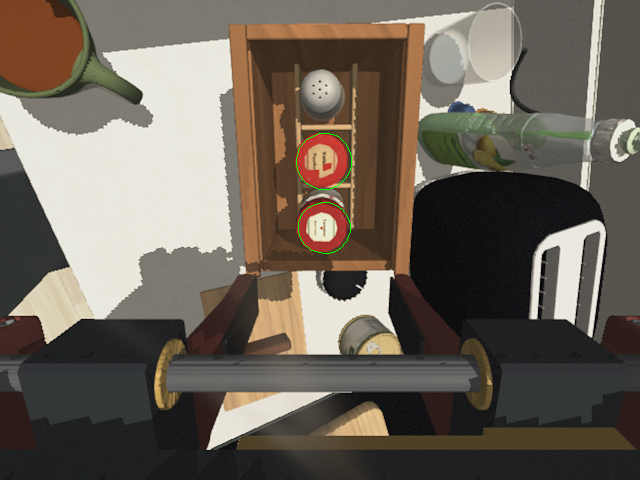

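The green predicted circles match both red caps at (324,228) and (324,161). The shaker is in the far well. I'll go down on the near jar.

servo_tool([
  {"slide": [0.0007,0,0.03],"turn": [0,0.002,-0.005],"claw": 0.75},
  {"slide": [0,0,0.03],"turn": [0,0,0],"claw": 0.75},
  {"slide": [0,0,0.025],"turn": [0,0,0],"claw": 0.75},
  {"slide": [0,0,0.02],"turn": [0,0,0],"claw": 0.75},
  {"slide": [0,0,0.02],"turn": [0,0,0],"claw": 0.75},
])

```text
t: 12.37
tcp_pos: [0.5653, 0.032, 0.1465]
ee_rot: [0.146, 0.755, 0.628, 0.122]
wrist_force: [-0.1, -0.7, 0.4]
gripper_width: 0.0657
gripper_force: 0.0
```

servo_tool([
  {"slide": [0,0,0.015],"turn": [0,0,0],"claw": 0.75},
  {"slide": [0,0,0.015],"turn": [0,0,0],"claw": 0.75},
  {"slide": [0,0,0.01],"turn": [0,0,0],"claw": 0.75},
  {"slide": [0,0,0.006],"turn": [0,0,0],"claw": 0.75},
  {"slide": [0,0,0],"turn": [0,0,0],"claw": 0.75},
])

```text
t: 12.78
tcp_pos: [0.5816, 0.0288, 0.1041]
ee_rot: [0.146, 0.754, 0.628, 0.121]
wrist_force: [0.4, 0.1, -0.2]
gripper_width: 0.0659
gripper_force: 0.0
```

servo_tool([
  {"slide": [0,0,0],"turn": [0,0,0],"claw": 0.6},
  {"slide": [0,0,0],"turn": [0,0,0],"claw": 0.5},
  {"slide": [0,0,0],"turn": [0,0,0],"claw": 0.4},
  {"slide": [0,0,0],"turn": [0,0,0],"claw": 0.3},
  {"slide": [0,0,0],"turn": [0,0,0],"claw": 0.3},
], newtons=20)

```text
t: 13.2
tcp_pos: [0.5819, 0.0287, 0.1061]
ee_rot: [0.147, 0.754, 0.629, 0.123]
wrist_force: [-1.0, 0.3, 2.6]
gripper_width: 0.0443
gripper_force: 20.0
```

servo_tool([
  {"slide": [0,0,-0.006],"turn": [0,0,0],"claw": 0.3},
  {"slide": [0,0,-0.012],"turn": [0,0,0],"claw": 0.3},
  {"slide": [0,0,-0.02],"turn": [0,0,0],"claw": 0.3},
  {"slide": [0,0,-0.03],"turn": [0,0,0],"claw": 0.3},
  {"slide": [0,0,-0.035],"turn": [0,0,0],"claw": 0.3},
])

```text
t: 13.62
tcp_pos: [0.542, 0.0355, 0.2005]
ee_rot: [0.145, 0.754, 0.629, 0.121]
wrist_force: [0.3, -0.1, -1.2]
gripper_width: 0.044
gripper_force: 20.0
```

servo_tool([
  {"slide": [0,0,-0.035],"turn": [0,0,0],"claw": 0.3},
  {"slide": [0,0,-0.032],"turn": [0,0,0],"claw": 0.3},
  {"slide": [0,0,-0.01],"turn": [0,0,0],"claw": 0.3},
  {"slide": [0,0,0],"turn": [0,0,0],"claw": 0.3},
  {"slide": [0,0,0],"turn": [0,0,0],"claw": 0.3},
])

```text
t: 14.03
tcp_pos: [0.515, 0.0402, 0.2726]
ee_rot: [0.147, 0.754, 0.628, 0.122]
wrist_force: [0.6, -0.6, -1.5]
gripper_width: 0.0443
gripper_force: 20.0
```

Run:
```python
from h import *
p=[.6185,.078,-.185];st=arm.state();print(st['q'],st['gripper_width'],st['wrist_force'])
print('grip z',(boxR(-.185).T@(np.array([.5819,.0287,.1061])-[.6185,.078,.045])))
for y in(-.2,-.6,-1.0):
    Rt=R.from_euler('z',y).as_matrix()@np.diag([1,-1,-1.])@R.from_euler('z',-90,degrees=True).as_matrix();print(y);plan((.57,-.43,.25),Rt,st)
s=arm.snapshot('top')
m=arm.cut_out('board',s)
print([(k['score'],k['box']) for k in m])
for l in('lemon','lime'): print(l,[(k['score'],onz(s,k['uv'],.028)) for k in arm.mark_of(l,s)[:2]])
```

```text
[ 0.6191  0.036  -0.9283  2.0922  0.3196  0.7088 -0.6953] 0.044333045701979504 [ 0.5596 -0.5772 -1.4529]
grip z [-0.0021 -0.0552  0.0667]
-0.2
slide [-0.4525  0.12    0.0736] rows 11.365398818347117 turn [ 0.3849 -0.0023  0.0186] rows 3.083769203381956 slide after turn [-0.4499  0.1473  0.0226]
-0.6
slide [-0.4525  0.12    0.0736] rows 11.365398818347117 turn [ 0.3795 -0.0793  0.4136] rows 4.536493674227416 slide after turn [-0.357   0.3108  0.0226]
-1.0
slide [-0.4525  0.12    0.0736] rows 11.365398818347117 turn [ 0.3636 -0.1563  0.8084] rows 7.202944910168183 slide after turn [-0.2078  0.4253  0.0226]
[(0.84, [380.5, 190.7, 482.4, 267.1])]
lemon [(0.76, array([ 0.6117, -0.5226,  0.028 ])), (0.25, array([ 0.3789, -0.1016,  0.028 ]))]
lime [(0.69, array([ 0.5491, -0.5529,  0.028 ]))]
```

servo_tool([
  {"slide": [-0.0348,0.0092,0.0057],"turn": [0,0,0],"claw": 0.3},
  {"slide": [-0.0348,0.0092,0.0057],"turn": [0,0,0],"claw": 0.3},
  {"slide": [-0.0348,0.0092,0.0057],"turn": [0,0,0],"claw": 0.3},
  {"slide": [-0.0348,0.0092,0.0057],"turn": [0,0,0],"claw": 0.3},
  {"slide": [-0.0348,0.0092,0.0057],"turn": [0,0,0],"claw": 0.3},
])

```text
t: 14.65
tcp_pos: [0.5362, -0.1415, 0.2617]
ee_rot: [0.146, 0.754, 0.629, 0.122]
wrist_force: [0.7, 0.2, -0.7]
gripper_width: 0.0441
gripper_force: 20.0
```

servo_tool([
  {"slide": [-0.0348,0.0092,0.0057],"turn": [0,0,0],"claw": 0.3},
  {"slide": [-0.0348,0.0092,0.0057],"turn": [0,0,0],"claw": 0.3},
  {"slide": [-0.0348,0.0092,0.0057],"turn": [0,0,0],"claw": 0.3},
  {"slide": [-0.0348,0.0092,0.0057],"turn": [0,0,0],"claw": 0.3},
  {"slide": [-0.0348,0.0092,0.0057],"turn": [0,0,0],"claw": 0.3},
])

```text
t: 15.07
tcp_pos: [0.5574, -0.3224, 0.2518]
ee_rot: [0.145, 0.754, 0.629, 0.122]
wrist_force: [1.3, -0.5, -1.1]
gripper_width: 0.0446
gripper_force: 20.0
```

servo_tool([
  {"slide": [-0.0348,0.0092,0.0057],"turn": [0,0,0],"claw": 0.3},
  {"slide": [-0.0348,0.0092,0.0057],"turn": [0,0,0],"claw": 0.3},
  {"slide": [-0.0348,0.0092,0.0057],"turn": [0,0,0],"claw": 0.3},
  {"slide": [0,0,0],"turn": [0.0962,-0.0006,0.0047],"claw": 0.3},
  {"slide": [0,0,0],"turn": [0.0962,-0.0006,0.0047],"claw": 0.3},
])

```text
t: 15.48
tcp_pos: [0.5666, -0.4339, 0.2448]
ee_rot: [0.07, 0.77, 0.631, 0.058]
wrist_force: [1.9, 0.7, -1.6]
gripper_width: 0.0438
gripper_force: 20.0
```

servo_tool([
  {"slide": [0,0,0],"turn": [0.0962,-0.0006,0.0047],"claw": 0.3},
  {"slide": [0,0,0],"turn": [0.0962,-0.0006,0.0047],"claw": 0.3},
  {"slide": [0,0,0],"turn": [0,0,0],"claw": 0.3},
  {"slide": [0,0,0],"turn": [0,0,0],"claw": 0.3},
  {"slide": [0,0,0],"turn": [0,0,0],"claw": 0.3},
])

```text
t: 15.9
tcp_pos: [0.5701, -0.429, 0.2466]
ee_rot: [-0.001, 0.774, 0.633, 0.0]
wrist_force: [-0.5, -0.5, -1.7]
gripper_width: 0.044
gripper_force: 20.0
```

Run:
```python
from h import *
st=arm.state();print(st['q'],st['gripper_width'],st['wrist_force'],st['tcp_pos'])
Rt=R.from_euler('z',-.2).as_matrix()@np.diag([1,-1,-1.])@R.from_euler('z',-90,degrees=True).as_matrix();plan((.57,-.43,.095),Rt,st)
s=arm.snapshot('scene');save(s,'sc3.png');cv2.imwrite('pics/sc3c.png',cv2.resize(s['img'][60:360,140:500,::-1],None,fx=2,fy=2))
```

```text
[ 0.8925  0.5784 -0.5237  1.3923  0.2908  1.2497  0.1484] 0.04403265824424591 [-0.5276 -0.4569 -1.6796] [ 0.5701 -0.429   0.2466]
slide [-0.0012  0.0003  0.1516] rows 3.6357855167436686 turn [-0.0014 -0.0018  0.001 ] rows 0.02016931257105053 slide after turn [-0.001   0.0001  0.1516]
```

View pics/sc3c.png

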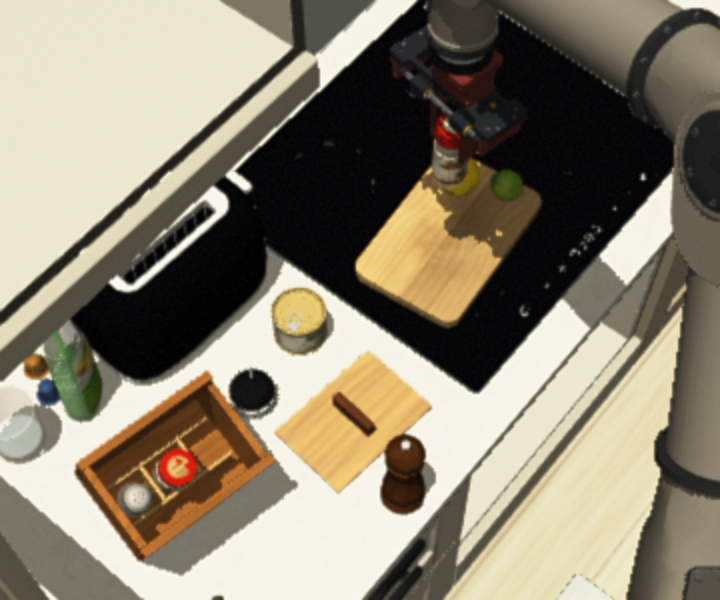

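The lid lies flat on bare white worktop, centred at (353,412). The jar hangs upright over the board at (450,150). I'll lower it.

servo_tool([
  {"slide": [0,0,0.035],"turn": [0,0,0],"claw": 0.3},
  {"slide": [0,0,0.035],"turn": [0,0,0],"claw": 0.3},
  {"slide": [0,0,0.03],"turn": [0,0,0],"claw": 0.3},
  {"slide": [0,0,0.025],"turn": [0,0,0],"claw": 0.3},
  {"slide": [0,0,0.012],"turn": [0,0,0],"claw": 0.3},
])

```text
t: 16.37
tcp_pos: [0.5669, -0.4289, 0.1077]
ee_rot: [-0.003, 0.774, 0.633, -0.001]
wrist_force: [-1.1, -0.0, -1.8]
gripper_width: 0.0442
gripper_force: 20.0
```

servo_tool([
  {"slide": [0,0,0.006],"turn": [0,0,0],"claw": 0.3},
  {"slide": [0,0,0.003],"turn": [0,0,0],"claw": 0.3},
  {"slide": [0,0,0.001],"turn": [0,0,0],"claw": 0.3},
  {"slide": [0,0,0],"turn": [0,0,0],"claw": 0.3},
  {"slide": [0,0,0],"turn": [0,0,0],"claw": 0.3},
])

```text
t: 16.78
tcp_pos: [0.5713, -0.4295, 0.1031]
ee_rot: [0.001, 0.774, 0.633, 0.001]
wrist_force: [-0.7, -0.1, -0.3]
gripper_width: 0.044
gripper_force: 20.0
```

servo_tool([
  {"slide": [0,0,0.0],"turn": [0,0,0],"claw": 0.3},
  {"slide": [0,0,0.001],"turn": [0,0,0],"claw": 0.3},
  {"slide": [0,0,0.001],"turn": [0,0,0],"claw": 0.3},
  {"slide": [0,0,0],"turn": [0,0,0],"claw": 0.3},
  {"slide": [0,0,0],"turn": [0,0,0],"claw": 0.3},
])

```text
t: 17.2
tcp_pos: [0.5703, -0.4289, 0.0993]
ee_rot: [-0.001, 0.774, 0.633, 0.0]
wrist_force: [0.1, 0.3, -1.2]
gripper_width: 0.0441
gripper_force: 20.0
```

servo_tool([
  {"slide": [0,0,0.001],"turn": [0,0,0],"claw": 0.3},
  {"slide": [0,0,0.001],"turn": [0,0,0],"claw": 0.3},
  {"slide": [0,0,0],"turn": [0,0,0],"claw": 0.3},
  {"slide": [0,0,0],"turn": [0,0,0],"claw": 0.3},
  {"slide": [0,0,0],"turn": [0,0,0],"claw": 0.3},
])

```text
t: 17.62
tcp_pos: [0.5704, -0.4289, 0.0973]
ee_rot: [-0.001, 0.774, 0.633, 0.0]
wrist_force: [-0.4, -0.4, -1.2]
gripper_width: 0.0439
gripper_force: 20.0
```

servo_tool([
  {"slide": [0,0,0.001],"turn": [0,0,0],"claw": 0.3},
  {"slide": [0,0,0.001],"turn": [0,0,0],"claw": 0.3},
  {"slide": [0,0,0],"turn": [0,0,0],"claw": 0.3},
  {"slide": [0,0,0],"turn": [0,0,0],"claw": 0.3},
  {"slide": [0,0,0],"turn": [0,0,0],"claw": 0.3},
])

```text
t: 18.03
tcp_pos: [0.5704, -0.4289, 0.0954]
ee_rot: [-0.001, 0.774, 0.633, 0.0]
wrist_force: [0.4, 0.2, -1.0]
gripper_width: 0.0441
gripper_force: 20.0
```

servo_tool([
  {"slide": [0,0,0.001],"turn": [0,0,0],"claw": 0.3},
  {"slide": [0,0,0.001],"turn": [0,0,0],"claw": 0.3},
  {"slide": [0,0,0],"turn": [0,0,0],"claw": 0.3},
  {"slide": [0,0,0],"turn": [0,0,0],"claw": 0.3},
  {"slide": [0,0,0],"turn": [0,0,0],"claw": 0.3},
])

```text
t: 18.45
tcp_pos: [0.5706, -0.4292, 0.0945]
ee_rot: [-0.0, 0.774, 0.633, 0.0]
wrist_force: [-1.5, 0.4, 5.1]
gripper_width: 0.0443
gripper_force: 20.0
```

servo_tool([
  {"slide": [0,0,-0.0005],"turn": [0,0,0],"claw": 0.52},
  {"slide": [0,0,0],"turn": [0,0,0],"claw": 0.6},
  {"slide": [0,0,0],"turn": [0,0,0],"claw": 0.75},
  {"slide": [0,0,0],"turn": [0,0,0],"claw": 0.75},
  {"slide": [0,0,-0.01],"turn": [0,0,0],"claw": 0.75},
])

```text
t: 18.87
tcp_pos: [0.569, -0.4283, 0.1019]
ee_rot: [-0.003, 0.774, 0.633, -0.0]
wrist_force: [0.4, 0.3, 0.3]
gripper_width: 0.0653
gripper_force: 0.0
```

servo_tool([
  {"slide": [0,0,-0.02],"turn": [0,0,0],"claw": 0.75},
  {"slide": [0,0,-0.03],"turn": [0,0,0],"claw": 0.75},
  {"slide": [0,0,-0.035],"turn": [0,0,0],"claw": 0.75},
  {"slide": [0,0,-0.04],"turn": [0,0,0],"claw": 0.75},
  {"slide": [0,0,-0.04],"turn": [0,0,0],"claw": 0.75},
])

```text
t: 19.28
tcp_pos: [0.5702, -0.4289, 0.271]
ee_rot: [-0.001, 0.774, 0.633, 0.0]
wrist_force: [1.0, -1.0, -0.2]
gripper_width: 0.0657
gripper_force: 0.0
```

Run:
```python
from h import *
p=[.6185,.078,-.185];st=arm.state();print(st['q'],st['gripper_width'])
Rt=toolR(-.185)@R.from_euler('z',-90,degrees=True).as_matrix();plan(b2w(p,(-.002,0,.24)),Rt,st)
s=arm.snapshot('scene')
for k in arm.cut_out('jar_a',s)[:3]: print(k['score'],k['box'])
print(proj(s,(.5706,-.429,.028)),proj(s,(.5706,-.429,.134)))
```

```text
[ 0.8931  0.5623 -0.5283  1.3627  0.2819  1.293   0.1557] 0.06567935740879911
slide [ 0.5051 -0.1446  0.0053] rows 12.600136484728464 turn [-0.3853  0.0011 -0.0142] rows 3.0857331094646185 slide after turn [ 0.5071 -0.1291 -0.0475]
0.56 [354.1, 153.0, 367.9, 184.3]
0.55 [216.0, 283.2, 238.1, 306.2]
[361.2898 180.6096] [363.2489 158.4839]
```

servo_tool([
  {"slide": [0.0361,-0.0103,0.0004],"turn": [0,0,0],"claw": 0.75},
  {"slide": [0.0361,-0.0103,0.0004],"turn": [0,0,0],"claw": 0.75},
  {"slide": [0.0361,-0.0103,0.0004],"turn": [0,0,0],"claw": 0.75},
  {"slide": [0.0361,-0.0103,0.0004],"turn": [0,0,0],"claw": 0.75},
  {"slide": [0.0361,-0.0103,0.0004],"turn": [0,0,0],"claw": 0.75},
])

```text
t: 19.8
tcp_pos: [0.5552, -0.2403, 0.2674]
ee_rot: [-0.001, 0.774, 0.633, 0.0]
wrist_force: [1.2, 0.0, 0.3]
gripper_width: 0.0663
gripper_force: 0.0
```

servo_tool([
  {"slide": [0.0361,-0.0103,0.0004],"turn": [0,0,0],"claw": 0.75},
  {"slide": [0.0361,-0.0103,0.0004],"turn": [0,0,0],"claw": 0.75},
  {"slide": [0.0361,-0.0103,0.0004],"turn": [0,0,0],"claw": 0.75},
  {"slide": [0.0361,-0.0103,0.0004],"turn": [0,0,0],"claw": 0.75},
  {"slide": [0.0361,-0.0103,0.0004],"turn": [0,0,0],"claw": 0.75},
])

```text
t: 20.22
tcp_pos: [0.5405, -0.0532, 0.2658]
ee_rot: [-0.0, 0.774, 0.633, 0.0]
wrist_force: [0.1, 0.7, 0.8]
gripper_width: 0.0659
gripper_force: 0.0
```

servo_tool([
  {"slide": [0.0361,-0.0103,0.0004],"turn": [0,0,0],"claw": 0.75},
  {"slide": [0.0361,-0.0103,0.0004],"turn": [0,0,0],"claw": 0.75},
  {"slide": [0.0361,-0.0103,0.0004],"turn": [0,0,0],"claw": 0.75},
  {"slide": [0.0361,-0.0103,0.0004],"turn": [0,0,0],"claw": 0.75},
  {"slide": [0,0,0],"turn": [-0.0963,0.0003,-0.0035],"claw": 0.75},
])

```text
t: 20.63
tcp_pos: [0.5301, 0.1027, 0.2643]
ee_rot: [0.034, 0.77, 0.637, 0.033]
wrist_force: [0.6, -0.3, 0.3]
gripper_width: 0.0661
gripper_force: 0.0
```

servo_tool([
  {"slide": [0,0,0],"turn": [-0.0963,0.0003,-0.0035],"claw": 0.75},
  {"slide": [0,0,0],"turn": [-0.0963,0.0003,-0.0035],"claw": 0.75},
  {"slide": [0,0,0],"turn": [-0.0963,0.0003,-0.0035],"claw": 0.75},
  {"slide": [0,0,0],"turn": [0,0,0],"claw": 0.75},
  {"slide": [0,0,0],"turn": [0,0,0],"claw": 0.75},
])

```text
t: 21.05
tcp_pos: [0.5282, 0.0948, 0.2643]
ee_rot: [0.147, 0.755, 0.628, 0.121]
wrist_force: [0.1, -0.2, -0.5]
gripper_width: 0.0662
gripper_force: 0.0
```

Run:
```python
from h import *
p=[.6185,.078,-.185];st=arm.state();print(st['t'],st['q'],st['gripper_width'])
Rt=toolR(-.185)@R.from_euler('z',-90,degrees=True).as_matrix();plan(b2w(p,(-.002,0,.07)),Rt,st)
s=arm.snapshot('wrist')
print(proj(s,b2w(p,(-.002,0,.106)),st),[(k['score'],k['box']) for k in arm.find_in('jar_a',s)[:2]])
```

```text
21.05 [ 0.3022  0.0903 -0.7599  2.062   0.429   0.7445 -0.9084] 0.06624770496616728
slide [0.0004 0.0012 0.1677] rows 4.022296902854563 turn [-0.0009  0.0016  0.0015] rows 0.01867294498994025 slide after turn [0.0001 0.001  0.1677]
[324.7931 229.3282] [(0.89, [295.0, 188.2, 349.5, 253.1])]
```

servo_tool([
  {"slide": [0,0,0.03],"turn": [0,0.001,0.001],"claw": 0.75},
  {"slide": [0,0,0.03],"turn": [0,0,0],"claw": 0.75},
  {"slide": [0,0,0.025],"turn": [0,0,0],"claw": 0.75},
  {"slide": [0,0,0.02],"turn": [0,0,0],"claw": 0.75},
  {"slide": [0,0,0.02],"turn": [0,0,0],"claw": 0.75},
])

```text
t: 21.57
tcp_pos: [0.5771, 0.0853, 0.1466]
ee_rot: [0.146, 0.757, 0.626, 0.122]
wrist_force: [-0.2, -0.1, -0.0]
gripper_width: 0.0661
gripper_force: 0.0
```

servo_tool([
  {"slide": [0,0,0.015],"turn": [0,0,0],"claw": 0.75},
  {"slide": [0,0,0.014],"turn": [0,0,0],"claw": 0.75},
  {"slide": [0,0,0.009],"turn": [0,0,0],"claw": 0.75},
  {"slide": [0,0,0.005],"turn": [0,0,0],"claw": 0.75},
  {"slide": [0,0,0],"turn": [0,0,0],"claw": 0.75},
])

```text
t: 21.98
tcp_pos: [0.5921, 0.0825, 0.107]
ee_rot: [0.146, 0.756, 0.626, 0.121]
wrist_force: [0.5, -0.2, -0.4]
gripper_width: 0.0659
gripper_force: 0.0
```

servo_tool([
  {"slide": [0,0,0],"turn": [0,0,0],"claw": 0.6},
  {"slide": [0,0,0],"turn": [0,0,0],"claw": 0.5},
  {"slide": [0,0,0],"turn": [0,0,0],"claw": 0.4},
  {"slide": [0,0,0],"turn": [0,0,0],"claw": 0.3},
  {"slide": [0,0,0],"turn": [0,0,0],"claw": 0.3},
], newtons=20)

```text
t: 22.4
tcp_pos: [0.5914, 0.0833, 0.109]
ee_rot: [0.147, 0.756, 0.626, 0.123]
wrist_force: [-0.1, -0.6, 1.5]
gripper_width: 0.044
gripper_force: 20.0
```

servo_tool([
  {"slide": [0,0,-0.006],"turn": [0,0,0],"claw": 0.3},
  {"slide": [0,0,-0.012],"turn": [0,0,0],"claw": 0.3},
  {"slide": [0,0,-0.02],"turn": [0,0,0],"claw": 0.3},
  {"slide": [0,0,-0.03],"turn": [0,0,0],"claw": 0.3},
  {"slide": [0,0,-0.035],"turn": [0,0,0],"claw": 0.3},
])

```text
t: 22.82
tcp_pos: [0.5515, 0.09, 0.2034]
ee_rot: [0.146, 0.756, 0.627, 0.121]
wrist_force: [1.2, -0.6, -1.1]
gripper_width: 0.0436
gripper_force: 20.0
```

servo_tool([
  {"slide": [0,0,-0.035],"turn": [0,0,0],"claw": 0.3},
  {"slide": [0,0,-0.032],"turn": [0,0,0],"claw": 0.3},
  {"slide": [0,0,-0.01],"turn": [0,0,0],"claw": 0.3},
  {"slide": [0,0,0],"turn": [0,0,0],"claw": 0.3},
  {"slide": [0,0,0],"turn": [0,0,0],"claw": 0.3},
])

```text
t: 23.23
tcp_pos: [0.5245, 0.0952, 0.2755]
ee_rot: [0.147, 0.756, 0.626, 0.122]
wrist_force: [-0.5, 0.2, -1.1]
gripper_width: 0.0441
gripper_force: 20.0
```

Run:
```python
from h import *
st=arm.state();print(st['gripper_width'],st['wrist_force'])
print('grip z',(boxR(-.185).T@(np.array([.5914,.0833,.109])-[.6185,.078,.045])))
Rt=R.from_euler('z',-.2).as_matrix()@np.diag([1,-1,-1.])@R.from_euler('z',-90,degrees=True).as_matrix();plan((.57,-.363,.26),Rt,st)
```

```text
0.04412249081725121 [-0.5321  0.188  -1.0617]
grip z [-0.0016  0.0002  0.0697]
slide [-0.4418  0.1143  0.063 ] rows 11.047437210815817 turn [ 0.3854 -0.0029  0.0134] rows 3.0856426265025854 slide after turn [-0.44    0.1356  0.0155]
```

servo_tool([
  {"slide": [-0.034,0.0088,0.0048],"turn": [0,0,0],"claw": 0.3},
  {"slide": [-0.034,0.0088,0.0048],"turn": [0,0,0],"claw": 0.3},
  {"slide": [-0.034,0.0088,0.0048],"turn": [0,0,0],"claw": 0.3},
  {"slide": [-0.034,0.0088,0.0048],"turn": [0,0,0],"claw": 0.3},
  {"slide": [-0.034,0.0088,0.0048],"turn": [0,0,0],"claw": 0.3},
])

```text
t: 23.65
tcp_pos: [0.5412, -0.0827, 0.267]
ee_rot: [0.145, 0.756, 0.627, 0.121]
wrist_force: [0.5, 0.7, -1.1]
gripper_width: 0.0442
gripper_force: 20.0
```

servo_tool([
  {"slide": [-0.034,0.0088,0.0048],"turn": [0,0,0],"claw": 0.3},
  {"slide": [-0.034,0.0088,0.0048],"turn": [0,0,0],"claw": 0.3},
  {"slide": [-0.034,0.0088,0.0048],"turn": [0,0,0],"claw": 0.3},
  {"slide": [-0.034,0.0088,0.0048],"turn": [0,0,0],"claw": 0.3},
  {"slide": [-0.034,0.0088,0.0048],"turn": [0,0,0],"claw": 0.3},
])

```text
t: 24.07
tcp_pos: [0.5586, -0.2587, 0.2605]
ee_rot: [0.145, 0.756, 0.627, 0.121]
wrist_force: [-0.1, 0.4, -0.3]
gripper_width: 0.0442
gripper_force: 20.0
```

servo_tool([
  {"slide": [-0.034,0.0088,0.0048],"turn": [0,0,0],"claw": 0.3},
  {"slide": [-0.034,0.0088,0.0048],"turn": [0,0,0],"claw": 0.3},
  {"slide": [-0.034,0.0088,0.0048],"turn": [0,0,0],"claw": 0.3},
  {"slide": [0,0,0],"turn": [0.0963,-0.0007,0.0033],"claw": 0.3},
  {"slide": [0,0,0],"turn": [0.0963,-0.0007,0.0033],"claw": 0.3},
])

```text
t: 24.48
tcp_pos: [0.566, -0.3674, 0.2559]
ee_rot: [0.07, 0.771, 0.63, 0.058]
wrist_force: [0.9, 0.7, -0.7]
gripper_width: 0.0438
gripper_force: 20.0
```

servo_tool([
  {"slide": [0,0,0],"turn": [0.0963,-0.0007,0.0033],"claw": 0.3},
  {"slide": [0,0,0],"turn": [0.0963,-0.0007,0.0033],"claw": 0.3},
  {"slide": [0,0,0],"turn": [0,0,0],"claw": 0.3},
  {"slide": [0,0,0],"turn": [0,0,0],"claw": 0.3},
  {"slide": [0,0,0],"turn": [0,0,0],"claw": 0.3},
])

```text
t: 24.9
tcp_pos: [0.5695, -0.3627, 0.2576]
ee_rot: [-0.001, 0.774, 0.633, -0.0]
wrist_force: [0.6, 0.3, -1.3]
gripper_width: 0.0441
gripper_force: 20.0
```

Run:
```python
from h import *
st=arm.state();print(st['gripper_width'],st['wrist_force'],st['tcp_pos'])
Rt=R.from_euler('z',-.2).as_matrix()@np.diag([1,-1,-1.])@R.from_euler('z',-90,degrees=True).as_matrix();plan((.57,-.363,.0977),Rt,st)
s=arm.snapshot('top')
m=arm.cut_out('jar_a',s);print([(k['score'],k['box'],onz(s,[(k['box'][0]+k['box'][2])/2,(k['box'][1]+k['box'][3])/2],.1)) for k in m[:3]])
```

```text
0.044135900216307755 [ 0.5754  0.2656 -1.3179] [ 0.5695 -0.3627  0.2576]
slide [-0.0004  0.0009  0.1599] rows 3.834502381073073 turn [-0.0024 -0.0013  0.0007] rows 0.022483925748565475 slide after turn [-0.0002  0.0005  0.1599]
[(0.4, [397.6, 213.8, 405.1, 220.8], array([ 0.5946, -0.3609,  0.1   ]))]
```

servo_tool([
  {"slide": [0,0,0.035],"turn": [-0.002,0,0],"claw": 0.3},
  {"slide": [0,0,0.035],"turn": [0,0,0],"claw": 0.3},
  {"slide": [0,0,0.035],"turn": [0,0,0],"claw": 0.3},
  {"slide": [0,0,0.028],"turn": [0,0,0],"claw": 0.3},
  {"slide": [0,0,0.014],"turn": [0,0,0],"claw": 0.3},
])

```text
t: 25.42
tcp_pos: [0.5671, -0.3623, 0.1091]
ee_rot: [-0.002, 0.774, 0.633, -0.0]
wrist_force: [-0.1, 0.9, -1.1]
gripper_width: 0.0439
gripper_force: 20.0
```

servo_tool([
  {"slide": [0,0,0.006],"turn": [0,0,0],"claw": 0.3},
  {"slide": [0,0,0.003],"turn": [0,0,0],"claw": 0.3},
  {"slide": [0,0,0.001],"turn": [0,0,0],"claw": 0.3},
  {"slide": [0,0,0.001],"turn": [0,0,0],"claw": 0.3},
  {"slide": [0,0,0],"turn": [0,0,0],"claw": 0.3},
])

```text
t: 25.83
tcp_pos: [0.5714, -0.3632, 0.1034]
ee_rot: [0.001, 0.774, 0.633, 0.001]
wrist_force: [0.2, 0.7, -1.8]
gripper_width: 0.0441
gripper_force: 20.0
```

servo_tool([
  {"slide": [0,0,0.0],"turn": [0,0,0],"claw": 0.3},
  {"slide": [0,0,0],"turn": [0,0,0],"claw": 0.3},
  {"slide": [0,0,0],"turn": [0,0,0],"claw": 0.3},
  {"slide": [0,0,0],"turn": [0,0,0],"claw": 0.3},
  {"slide": [0,0,0],"turn": [0,0,0],"claw": 0.3},
])

```text
t: 26.25
tcp_pos: [0.5704, -0.3627, 0.1018]
ee_rot: [0.0, 0.774, 0.633, 0.001]
wrist_force: [-0.1, -0.4, -1.8]
gripper_width: 0.0438
gripper_force: 20.0
```

servo_tool([
  {"slide": [0,0,0.001],"turn": [0,0,0],"claw": 0.3},
  {"slide": [0,0,0.001],"turn": [0,0,0],"claw": 0.3},
  {"slide": [0,0,0.001],"turn": [0,0,0],"claw": 0.3},
  {"slide": [0,0,0],"turn": [0,0,0],"claw": 0.3},
  {"slide": [0,0,0],"turn": [0,0,0],"claw": 0.3},
])

```text
t: 26.67
tcp_pos: [0.5703, -0.3626, 0.0985]
ee_rot: [-0.0, 0.774, 0.633, 0.001]
wrist_force: [0.3, 0.8, -1.0]
gripper_width: 0.044
gripper_force: 20.0
```

servo_tool([
  {"slide": [0,0,0.001],"turn": [0,0,0],"claw": 0.3},
  {"slide": [0,0,0],"turn": [0,0,0],"claw": 0.3},
  {"slide": [0,0,0],"turn": [0,0,0],"claw": 0.3},
  {"slide": [0,0,0],"turn": [0,0,0],"claw": 0.3},
  {"slide": [0,0,0],"turn": [0,0,0],"claw": 0.3},
])

```text
t: 27.08
tcp_pos: [0.5704, -0.3627, 0.0978]
ee_rot: [0.0, 0.774, 0.633, 0.001]
wrist_force: [-0.0, -0.4, -1.4]
gripper_width: 0.0441
gripper_force: 20.0
```

servo_tool([
  {"slide": [0,0,0.001],"turn": [0,0,0],"claw": 0.3},
  {"slide": [0,0,0.0005],"turn": [0,0,0],"claw": 0.3},
  {"slide": [0,0,0],"turn": [0,0,0],"claw": 0.3},
  {"slide": [0,0,0],"turn": [0,0,0],"claw": 0.3},
  {"slide": [0,0,0],"turn": [0,0,0],"claw": 0.3},
])

```text
t: 27.5
tcp_pos: [0.5706, -0.3628, 0.0974]
ee_rot: [0.001, 0.774, 0.633, 0.001]
wrist_force: [-2.7, 0.8, 6.0]
gripper_width: 0.0442
gripper_force: 20.0
```

Contact. I'll release and rise.

servo_tool([
  {"slide": [0,0,-0.0005],"turn": [0,0,0],"claw": 0.52},
  {"slide": [0,0,0],"turn": [0,0,0],"claw": 0.6},
  {"slide": [0,0,0],"turn": [0,0,0],"claw": 0.75},
  {"slide": [0,0,0],"turn": [0,0,0],"claw": 0.75},
  {"slide": [0,0,-0.01],"turn": [0,0,0],"claw": 0.75},
])

```text
t: 27.92
tcp_pos: [0.5691, -0.362, 0.1049]
ee_rot: [-0.002, 0.774, 0.633, -0.0]
wrist_force: [0.3, 0.1, 0.1]
gripper_width: 0.0652
gripper_force: 0.0
```

servo_tool([
  {"slide": [0,0,-0.02],"turn": [0,0,0],"claw": 0.75},
  {"slide": [0,0,-0.03],"turn": [0,0,0],"claw": 0.75},
  {"slide": [0,0,-0.035],"turn": [0,0,0],"claw": 0.75},
  {"slide": [0,0,-0.04],"turn": [0,0,0],"claw": 0.75},
  {"slide": [0,0,-0.04],"turn": [0,0,0],"claw": 0.75},
])

```text
t: 28.33
tcp_pos: [0.5698, -0.3624, 0.2739]
ee_rot: [-0.0, 0.774, 0.633, 0.001]
wrist_force: [-0.5, -0.6, -0.4]
gripper_width: 0.0656
gripper_force: 0.0
```

servo_tool([
  {"slide": [0,0,-0.02],"turn": [0,0,0],"claw": 0.75},
  {"slide": [0.035,0,0],"turn": [0,0,0],"claw": 0.75},
  {"slide": [0.035,0,0],"turn": [0,0,0],"claw": 0.75},
  {"slide": [0.035,0,0],"turn": [0,0,0],"claw": 0.75},
  {"slide": [0,0,0],"turn": [0,0,0],"claw": 0.75},
])

```text
t: 28.75
tcp_pos: [0.5935, -0.2501, 0.2935]
ee_rot: [-0.001, 0.77, 0.637, 0.003]
wrist_force: [0.5, 1.5, -0.1]
gripper_width: 0.0659
gripper_force: 0.0
```

Run:
```python
from h import *
s=arm.snapshot('scene');cv2.imwrite('pics/sc4.png',cv2.resize(s['img'][60:360,140:500,::-1],None,fx=2,fy=2))
```

```text
(no output)
```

View pics/sc4.png

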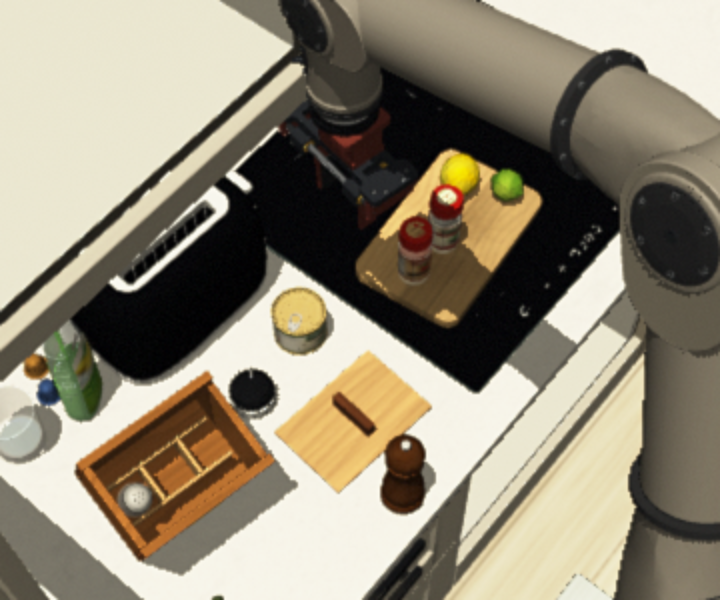

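Both jars stand upright on the board at (415,250) and (445,215). The lid is flat on the worktop, the shaker is still in the box, and nothing else has moved.

```bash
python3 -c "
from bench import arm
print(arm.hand_in())"
```

```text
the job is handed in; nothing more can be done
None
```

The job is done and handed in at about 29 s: the lid lies flat on the white worktop, both red-capped jars stand upright on the chopping board, the shaker is still in the box, and the last picture shows nothing else disturbed.

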